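# Seat the grinding jar on the sample mill's drive and lock it

### The job

Load the little sample mill: lower the blue-lidded grinding jar upright into the black round well and turn it under light pressure, never forcing it, until its slotted foot drops fully home over the drive bar. Then swing the red retaining arm all the way shut over the jar's lid and let go. Leave the other things on the desk where they are.

Things in the scene. Friction and masses are not known exactly. Their poses are not given: they have to be found in the camera images.
- jar_center (a point): Grinding jar, loose, upright, 0.35 kg, 98 mm tall; point on its axis half-way up, 49 mm above its flat underside; z up. From below: steel foot 0-12 mm, 57 mm across, with a 14.5 mm wide slot right across it along the jar's x axis (open below and at both ends); steel body 12-52 mm, 60 mm diameter; blue lid 52-66 mm, 66 mm diameter. A half turn about z fits as well.
- jar_grip (a point): Middle of the blue upright bar grip on top of the jar's lid, on the jar's axis, 82 mm above its underside; axes as the jar's. The bar rises from the lid's top (66 mm) to 98 mm; it is 40 mm long along the jar's x axis (so parallel to the slot in the foot) and 14 mm thick along y. Take it from above across the 14 mm.
- well (a point): Sample mill, fixed to the desk, white base 180 x 120 mm. Point: centre of the flat floor of its round well, 30.5 mm above the desk. The well is a black ring, inner diameter 64 mm, outer 84 mm, rim 39.5 mm above this point. z up; x is the mill's x axis, from the front panel towards the hinge post behind the well.
- bar_top (a point): Point on the well's axis at the top of the brass drive bar, 10 mm above the floor (axes: the mill's). The bar crosses the floor, 40 x 10 x 10 mm. The jar's foot rides on it 10 mm high until its slot lines up (within about 0.1 rad), then drops. The bar's direction is NOT read: within 0.7 rad either side of the mill's x axis; look, or turn the jar to find it. It yields only above 0.4 N m.
- retainer_knob (a point): Middle of the upright black knob (16 mm diameter, 40 mm tall, this point at half height) on the mill's red retaining arm. The arm is 9 mm thick, its top 20 mm below this point, 108 mm above the desk. It turns about an upright post 85 mm behind the well's centre (mill's +x; 109 mm tall); the knob is 42 mm and the arm's tip 59 mm from the post's axis.
- retainer (a joint): Angle of the red arm (rad): 0 fully open, pointing along the mill's +y; grows counter-clockwise from above to 1.57, shut against its stop, pointing along the mill's -x, its tip over the lid's edge. Light friction (0.05 N m) holds it. It passes 2.5 mm above the lid of a jar that is fully down; a jar not down blocks it at about 1.2.
- steel_dish: Small round steel dish, 86 mm across, 16 mm high, bystander; origin at the centre of its underside.
- touchstone: Black stone slab 52 x 90 x 18 mm lying flat, bystander; origin at the centre of its underside.
- wood_block: Small wooden block 56 x 72 x 33 mm, bystander; origin at the centre of its underside.
- mouse: Black computer mouse 101 x 61 x 34 mm, bystander; origin at the centre of its underside. It lies in front of the tall grey analyser cabinet, which fills x above 0.47 m and y from -0.44 to -0.02 m up to 0.48 m above the desk: keep the arm clear of it.
Not all that is in view belongs to the job. There is more than one size of the part that bears jar_center; the job needs the larger.

How it is judged (in metres and radians):
On the way, in this order (a step that is already met when the one before it is completed fails the run):
1. the jar is fully home in the well, over the drive bar, with the retaining arm still open (z of jar_center in the frame of well below 0.0525 m and horizontal distance between jar_center and well below 0.005 m and angle between jar_center's own z axis and vertical below 0.08 rad and value of joint retainer below 1 rad), for 0.2 s.
2. the retaining arm is swung shut over the lid (value of joint retainer above 1.4 rad), for 0.2 s.
At the end, for the whole second after the job is handed in: The jar stands at rest fully down in the well (its underside within 3.5 mm of the well's floor, centred within 5 mm, upright within 0.08 rad) and the retaining arm is shut (angle above 1.4 rad), nothing held (z of jar_center in the frame of well below 0.0525 m and horizontal distance between jar_center and well below 0.005 m and angle between jar_center's own z axis and vertical below 0.08 rad and value of joint retainer above 1.4 rad and linear speed of mill_jar below 0.02 m/s); the robot touches nothing.
It fails at once if the jar is tipped more than 0.5 rad from upright (angle between jar_center's own z axis and vertical above 0.5 rad).
It fails at once if the jar is forced: more than 80 N between it and the mill (contact force between mill_jar and mill above 80 N).
It fails at once if another thing on the desk is shifted by more than 30 mm (distance of any of steel_dish, touchstone, wood_block, mouse from where it was at the start of the episode above 0.03 m).
It also fails if it takes over 67 s, if anything falls off the work surface, if the arm or the gripper's body presses on something with over 40 N, if the wrist force passes 120 N, or if a joint passes its speed limit or range.

### The arm

A 7-joint arm with a two-finger parallel gripper is mounted at the origin on a cart in front of the work surface, level with it; the furniture and walls round the work are solid. World frame = base frame: x ahead of the robot, y to its left, z up, the work surface at z = 0. Lengths are in mm, angles in rad, forces in N, time in s.
With the tool pointing down it reaches from about 400 to 925 mm from the base axis. Payload 4.1 kg.
Tool frame: the origin (TCP) lies at the very end of the fingers, on their centre line; the grasp point (between the pads) lies 19 mm behind it; z points along the fingers, y is the line along which they close (so a half turn about z gives the same grasp; the last joint's range is limited). The gripper opens to 85 mm and grips with 20 to 120 N. Pads are 22 mm wide; open, the fingers measure 114 mm over their backs; the gripper's body (76 mm by 85 mm) begins 54 mm behind the grasp point. The pads swing forward as they close: fully open they stand 13 mm farther back than shut.
Start: joints at [-1.204, 0.398, 0.045, 1.537, -0.019, 1.207, -0.051], TCP at [291.927, 580.798, 203.647] pointing down, gripper open.
Joint ranges: [-2.82, 2.82], [-0.49, 2.23], [-1.37, 1.46], [0, 2.46], [-1.36, 4.5], [0.23, 2], [-2.94, 2.94]. Speed limits (rad/s): [2.57, 2.57, 3.14, 3.14, 3.14, 3.14, 3.14].

### API

Orientations are given as [roll, pitch, yaw] about the fixed x, y, z axes, in that order (R = Rz(yaw) Ry(pitch) Rx(roll)).
In Python, from station import r gives the robot as it stands. The module is installed in compiled form; this text tells all that it offers.
- The arm moves only by the tool carry_out, never from a script. Its arguments are lists of equal length, an entry for each row: "rot": the turn, a rotation vector about the tool's x, y, z in degrees, a list of three; "offset": the shift along the tool's x, y, z in cm, a list of three; "jaw": the closure, from 0 (fully open) to 1 (shut). In form: {"rot": [[rx, ry, rz], ...], "offset": [[tx, ty, tz], ...], "jaw": [jaw, ...]}. A call has 1 to 12 rows; each row is the pose to reach, as a shift and turn from the pose commanded when the call began, along the tool's axes at that moment; what a row does not reach only later rows make up. A row lasts 1/12 s, in which the tool goes at most 41.7 mm and 7.16 degrees, less where a joint would pass 70% of its speed; a pose out of reach is approached as far as the arm can. A call with a gripper value outside its range is refused whole. The fingers move at their own pace and stop on an object; "squeeze" is the grip in N (left out, the last holds). Time passes only in rows, so rows that repeat a pose let the fingers close. It gives the time, the measured TCP pose, the force, the opening and the grip force at its end, in the units of the state.
- r.sense(): the state, without advancing time (a new reading comes with each control period).
- r.read_camera(name): name is "scene" or "top" or "wrist"; returns a dict with "frame" (384x512x3 uint8, blue, green, red), "depth" (384x512 float32, mm along the optical axis (not along the pixel's ray), 0 where there is no reading), "vfov" (degrees; the focal length in pixels is half the picture's height over the tangent of half this angle, whatever the lens; pixels are square), "cx", "cy" (the principal point, pixels), "k1" (the pictures are not rectified: a ray, as slopes to the right and down, at radius r is drawn at 1 + k1 r^2 times it, then the intrinsics apply), "world_to_cam" (4x4, takes a point from world to camera coordinates). Camera axes: x right, y up, looking along -z (the intrinsics and any distortion apply to the point x, -y, -z); pixel columns grow to the right and rows downward; lengths in mm; the calibration is good to about 2 mm. A picture is of the moment at which its call begins.
- r.job_done(): hands the job in; it is judged then, once.
The state is a dict: "clock": time; "joint_positions": joint angles; "qvel": joint speeds; "joint_efforts": joint torques, N m; "eef_pos": TCP position; "ee_rot": TCP orientation; "wrist_force": force on the tool from outside, world axes, zero at the start; "ft_torque": the same for the moment, N m; "finger_gap": opening from 0.0 (shut) to 1.0 (fully open); "grip_force": force on a finger pad.
Only numpy, scipy, OpenCV 4.12 (cv2) and the standard library are available. Lean on these libraries where they do the work, as an engineer would, in place of code of your own. Each camera call takes 0.05 s, during which the arm holds its last target. There are 200 camera calls.

## Working session

There is one attempt and no reset: what is moved stays moved. The work goes in short steps, Python scripts to look and compute and a tool call to move; the robot and the scene stay as the last step left them, time stands still between calls to the robot, and variables do not carry over. Pictures are saved under pics/ and viewed, at most 10 in all, crops included, and the job is handed in when it is done.

Besides the shell and the picture viewer there is one more tool, called after "Call:" as name(argument=value, ...), one argument or row to a line, values as JSON. carry_out: Moves the arm, as the interface text tells. Its arguments: {"type":"object","properties":{"rot":{"type":"array","items":{"type":"array","items":{"type":"number"}}},"offset":{"type":"array","items":{"type":"array","items":{"type":"number"}}},"jaw":{"type":"array","items":{"type":"number"}},"squeeze":{"type":"number"}},"required":["rot","offset","jaw"]}

```bash
mkdir -p pics && cat > h.py <<'E'
import numpy as np, cv2
from station import r
from scipy.spatial.transform import Rotation as R
def K(c):
    f=c["frame"].shape[0]/2/np.tan(np.radians(c["vfov"])/2)
    return np.array([[f,0,c["cx"]],[0,f,c["cy"]],[0,0,1.]]),np.array([c["k1"],0,0,0.])
def rays(c,uv):
    k,d=K(c); p=cv2.undistortPoints(np.float64(uv).reshape(-1,1,2),k,d).reshape(-1,2)
    T=np.linalg.inv(c["world_to_cam"]); D=np.c_[p[:,0],-p[:,1],-np.ones(len(p))]@T[:3,:3].T
    return T[:3,3],D
def onz(c,uv,z):
    o,D=rays(c,uv); return o+D*((z-o[2])/D[:,2])[:,None]
def cloud(c):
    h,w=c["depth"].shape; v,u=np.mgrid[:h,:w]
    o,D=rays(c,np.c_[u.ravel(),v.ravel()]); return (o+D*c["depth"].reshape(-1,1)).reshape(h,w,3)
E
python3 - <<'E'
from h import *
import pickle
cs={n:r.read_camera(n) for n in("scene","top")}
pickle.dump(cs,open("c0.pkl","wb"))
cv2.imwrite("pics/a.png",np.vstack([cv2.resize(cs[n]["frame"],(800,600)) for n in cs])[:600])
cv2.imwrite("pics/b.png",cv2.resize(cs["top"]["frame"],(800,600)))
s=r.sense();print(s)
E
```

```text
{'clock': 0.1, 'joint_positions': array([-1.20401765,  0.39915578,  0.04503334,  1.53773268, -0.01871143,
        1.20690811, -0.05070089]), 'qvel': array([-0.00092788, -0.00355742,  0.0006149 , -0.00188691,  0.00055683,
       -0.00083168, -0.00020199]), 'joint_efforts': array([ 3.24984088e-03, -4.76268339e+01,  1.36997111e+00, -2.54952836e+01,
        1.19877036e-02,  5.00304450e-03,  1.50029007e-05]), 'eef_pos': array([291.62766573, 580.22270504, 202.65242053]), 'ee_rot': array([-3.13981389e+00,  1.12876696e-04,  2.67592425e+00]), 'wrist_force': array([-0.51976362, -0.52040664, -0.95653397]), 'ft_torque': array([0.05762836, 0.01375218, 0.05142625]), 'grip_force': 0.0, 'finger_gap': 0.9962713768403118}
```

View pics/a.png

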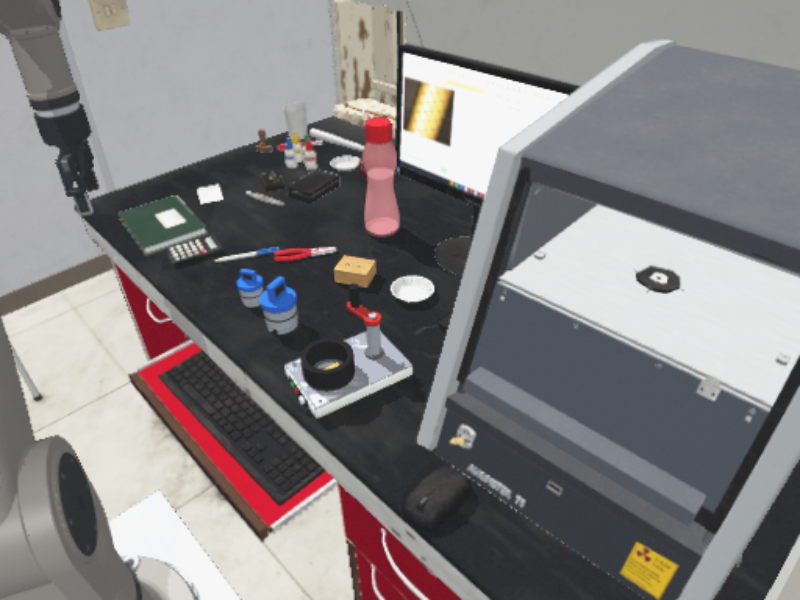

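View pics/b.png

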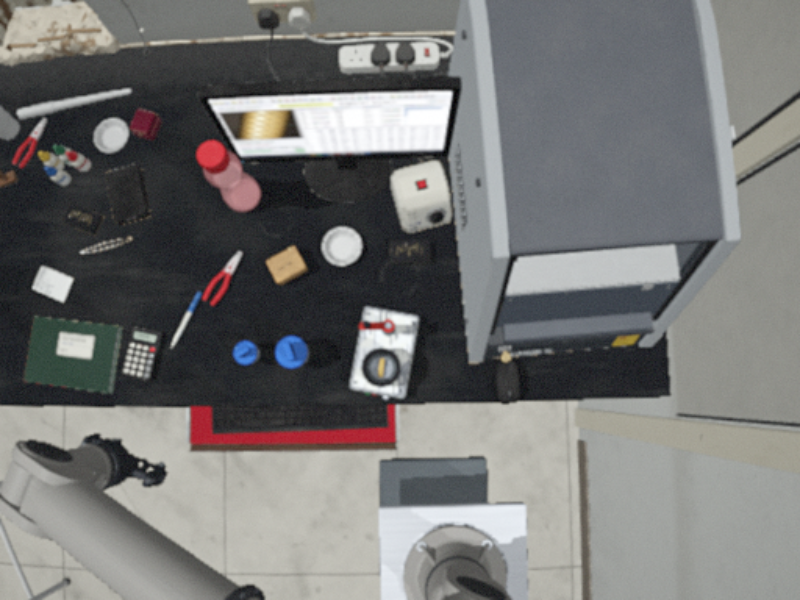

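Scene picture: the small blue-lidded jar is at about (250,288), the large one at (280,305), and the mill's well at (328,365). In the top picture they are at (246,352), (291,351) and (381,366), with the knob arm at about (375,326) pointing left. The two jars are the only candidates, and I want the larger one.

```bash
python3 - <<'E'
from h import *
import pickle
cs=pickle.load(open("c0.pkl","rb"))
for n,c in cs.items():
    P=cloud(c); hsv=cv2.cvtColor(c["frame"],cv2.COLOR_BGR2HSV)
    on=(P[...,2]>5)&(P[...,2]<160)&(abs(P[...,1]-250)<300)&(P[...,0]>250)&(P[...,0]<800)
    for nm,lo,hi in(("blue",(100,120,60),(125,255,255)),("red",(0,150,80),(8,255,255)),("yellow",(15,80,80),(32,255,255))):
        m=cv2.inRange(hsv,lo,hi)&(on*255).astype(np.uint8)
        k,L,S,C=cv2.connectedComponentsWithStats(m)
        for i in range(1,k):
            if S[i,4]>12:
                q=P[L==i]; print(n,nm,C[i].round(1),S[i,4],"med",np.median(q,0).round(0),"min",q.min(0).round(0),"max",q.max(0).round(0))
                if nm=="blue":
                    t=q[q[:,2]>q[:,2].max()-14];print("   grip",t.mean(0).round(1),len(t),np.degrees(cv2.minAreaRect(np.float32(t[:,:2]))[2]*np.pi/180),cv2.minAreaRect(np.float32(t[:,:2]))[1])
    if n=="top":
        # well ring: points at height ~70
        m=on&(abs(P[...,2]-70)<8)&(P[...,1]<260); q=P[m]; print("ring",len(q),cv2.minEnclosingCircle(np.float32(q[:,:2])))
        m=on&(abs(P[...,2]-28)<8)&(P[...,1]<260)&(P[...,0]<620);q=P[m];print("base",len(q),cv2.minAreaRect(np.float32(q[:,:2])))
c=cs["top"];cv2.imwrite("pics/c.png",cv2.resize(c["frame"][195:260,140:275],None,fx=5.9,fy=5.9,interpolation=cv2.INTER_CUBIC))
E
```

```text
scene blue [159.4 179.7] 165 med [482. 430.  49.] min [463. 413.  37.] max [508. 460.  76.]
   grip [485.6 436.2  69.4] 36 35.41436767578124 (12.636260986328125, 26.49268341064453)
scene blue [177.4 190. ] 367 med [477. 327.  66.] min [451. 302.  51.] max [517. 368. 100.]
   grip [482.2 333.3  94.9] 73 22.336423873901367 (39.611995697021484, 15.812199592590332)
scene red [233.3 201.4] 133 med [528. 145. 107.] min [519. 118.  99.] max [546. 188. 112.]
scene yellow [227.1 172.8] 419 med [671. 345.  31.] min [639. 311.   5.] max [720. 399.  36.]
scene yellow [212.2 234.2] 26 med [456. 146.  41.] min [429. 117.  38.] max [468. 153.  70.]
top blue [186.3 224.8] 315 med [487. 334.  67.] min [458. 304.   5.] max [526. 368. 104.]
   grip [488.8 336.2  97.8] 59 18.525476455688477 (39.58328628540039, 13.84128475189209)
top blue [156.8 225.1] 178 med [489. 438.  51.] min [467. 417.  11.] max [513. 462.  79.]
   grip [489.6 439.8  72.8] 32 31.753536224365234 (11.065959930419922, 28.48041343688965)
top red [243.  208.8] 33 med [533. 152. 108.] min [526. 123. 104.] max [539. 168. 112.]
top yellow [183.1 169.6] 380 med [679. 355.  33.] min [642. 312.   5.] max [731. 401.  41.]
top yellow [243.6 234.9] 36 med [453. 149.  39.] min [436. 145.  27.] max [473. 155.  48.]
ring 425 ((606.455078125, 74.28997802734375), 211.7555389404297)
base 1442 ((493.2828369140625, 87.07234191894531), (196.8428497314453, 266.6367492675781), 6.097461223602295)
```

View pics/c.png

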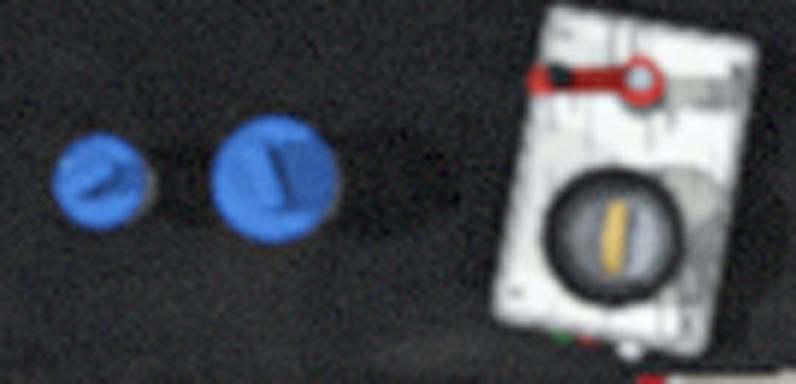

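The crop shows the small jar at crop (100,182) and the large one at (275,180), so I take the large one. Its grip leans about 18°. The ring is centred near (614,236), and the brass bar runs almost along the image vertical. Next I go above the large jar and look.

```bash
cat >> h.py <<'E'
def go(x,y,z,yaw):
    s=r.sense(); A=R.from_euler("xyz",s["ee_rot"]); B=R.from_euler("xyz",[180,0,yaw],degrees=True)
    print("rot",(A.inv()*B).as_rotvec(degrees=True).round(1).tolist(),"off",(A.inv().apply(np.array([x,y,z])-s["eef_pos"])/10).round(2).tolist())
E
python3 - <<'E'
from h import *
go(488,335,210,-162)
E
```

```text
rot [-0.1, -0.0, -44.7] off [-28.56, -13.09, -0.71]
```

Call:
carry_out(
  rot=[
    [0,0,-44.7],
    [0,0,-44.7],
    [0,0,-44.7],
    [0,0,-44.7],
    [0,0,-44.7],
    [0,0,-44.7],
    [0,0,-44.7],
    [0,0,-44.7],
    [0,0,-44.7],
    [0,0,-44.7],
    [0,0,-44.7],
    [0,0,-44.7],
  ],
  offset=[
    [-28.6,-13.1,-0.7],
    [-28.6,-13.1,-0.7],
    [-28.6,-13.1,-0.7],
    [-28.6,-13.1,-0.7],
    [-28.6,-13.1,-0.7],
    [-28.6,-13.1,-0.7],
    [-28.6,-13.1,-0.7],
    [-28.6,-13.1,-0.7],
    [-28.6,-13.1,-0.7],
    [-28.6,-13.1,-0.7],
    [-28.6,-13.1,-0.7],
    [-28.6,-13.1,-0.7],
  ],
  jaw=[0,0,0,0,0,0,0,0,0,0,0,0],
  squeeze=60,
)

```text
clock: 1.1
eef_pos: [487.1, 337.1, 210.3]
ee_rot: [3.141, -0.001, -2.824]
wrist_force: [-0.1, 0.3, -0.4]
finger_gap: 0.999
grip_force: 0.0
```

```bash
python3 - <<'E'
from h import *
import pickle
s=r.sense();print(s["clock"],s["eef_pos"],s["ee_rot"],s["joint_positions"],s["wrist_force"])
c=r.read_camera("wrist");pickle.dump(c,open("w1.pkl","wb"));cv2.imwrite("pics/d.png",c["frame"])
P=cloud(c);hsv=cv2.cvtColor(c["frame"],cv2.COLOR_BGR2HSV)
m=cv2.inRange(hsv,(100,120,60),(125,255,255))>0
q=P[m&(P[...,2]>90)&(P[...,2]<110)];print(len(q));q=q[abs(q[:,1]-335)<60]
rr=cv2.minAreaRect(np.float32(q[:,:2]));print("grip",rr,q[:,2].mean(),q.mean(0))
q=P[m&(P[...,2]>60)&(P[...,2]<72)];q=q[abs(q[:,1]-335)<45];print("lid",cv2.minEnclosingCircle(np.float32(q[:,:2])))
E
```

```text
1.1 [487.14611325 337.0784997  210.28764681] [ 3.14064648e+00 -9.00969325e-04 -2.82416539e+00] [-0.71279474  0.29105388  0.04486231  1.67129958 -0.01521562  1.18007565
  1.22420861] [-0.10706568  0.28161298 -0.38024007]
612
grip ((485.2400207519531, 336.46124267578125), (39.34051513671875, 14.446280479431152), 18.60599136352539) 97.34618530487259 [484.40480068 336.2160315   97.3461853 ]
lid ((485.3687438964844, 336.5865783691406), 32.83970260620117)
```

View pics/d.png

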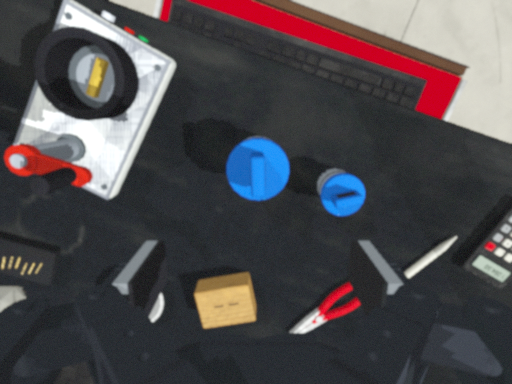

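The wrist view shows the large jar at (258,168) with its grip vertical in the image, the small jar at (343,195), and the mill ring at (86,73) with its bar at (96,75). The large jar is well aligned, so I descend and grip.

Call:
carry_out(
  rot=[
    [0,0,-0.4],
    [0,0,-0.4],
    [0,0,-0.4],
    [0,0,-0.4],
    [0,0,-0.4],
    [0,0,-0.4],
    [0,0,-0.4],
    [0,0,-0.4],
    [0,0,-0.4],
    [0,0,-0.4],
    [0,0,-0.4],
    [0,0,-0.4],
  ],
  offset=[
    [0.2,0,3],
    [0.2,0,6],
    [0.2,0,9],
    [0.2,0,11.5],
    [0.2,0,13.5],
    [0.2,0,14.1],
    [0.2,0,14.1],
    [0.2,0,14.1],
    [0.2,0,14.1],
    [0.2,0,14.1],
    [0.2,0,14.1],
    [0.2,0,14.1],
  ],
  jaw=[0,0,0,0,0,0,0,1,1,1,1,1],
  squeeze=60,
)

```text
clock: 2.15
eef_pos: [487.3, 335.1, 70.6]
ee_rot: [3.141, 0.002, -2.82]
wrist_force: [-0.5, 1.0, -0.3]
finger_gap: 0.298
grip_force: 0.0
```

```bash
python3 - <<'E'
from h import *
import pickle
c=pickle.load(open("w1.pkl","rb"));P=cloud(c);hsv=cv2.cvtColor(c["frame"],cv2.COLOR_BGR2HSV)
# ring rim: dark, z~70
m=(abs(P[...,2]-70)<5)&(hsv[...,2]<70);m[:, 200:]=0
q=P[m];print("ring",len(q),np.median(q[:,2]),cv2.minEnclosingCircle(np.float32(q[:,:2])), cv2.fitEllipse(cv2.convexHull(np.float32(q[:,:2]))))
m=cv2.inRange(hsv,(15,80,80),(32,255,255))>0;m[:,200:]=0;m[150:]=0
q=P[m];print("bar",len(q),np.median(q[:,2]));q=q[abs(q[:,2]-40.5)<5];print(cv2.minAreaRect(np.float32(q[:,:2])))
m=cv2.inRange(hsv,(0,0,110),(180,60,255))>0;m&=(abs(P[...,2]-30)<6);m[:,190:]=0;q=P[m];print("base",cv2.minAreaRect(np.float32(q[:,:2])),np.median(q[:,2]))
m=(cv2.inRange(hsv,(0,150,80),(8,255,255))>0)&(abs(P[...,2]-108)<8);m[:,100:]=0;q=P[m];print("arm",len(q),cv2.minAreaRect(np.float32(q[:,:2])),q.mean(0))
E
```

```text
ring 2726 69.86934954436572 ((450.122314453125, 148.3727264404297), 42.087806701660156) ((450.3067321777344, 148.7570343017578), (79.63041687011719, 84.08842468261719), 0.9390711188316345)
bar 495 40.3177386104756
((450.759765625, 148.87527465820312), (10.919783592224121, 39.45901870727539), 83.3930892944336)
base ((574.41015625, 123.96636962890625), (119.66588592529297, 376.15753173828125), 78.46914672851562) 30.179619061593428
arm 1265 ((531.3331298828125, 153.633056640625), (26.976314544677734, 72.3719253540039), 6.27305269241333) [531.21593558 151.51903529 108.10073607]
```

Call:
carry_out(
  rot=[
    [0,0,0],
    [0,0,0],
    [0,0,0],
    [0,0,0],
    [0,0,0],
  ],
  offset=[
    [0,0,0],
    [0,0,0],
    [0,0,0],
    [0,0,0],
    [0,0,0],
  ],
  jaw=[1,1,1,1,1],
  squeeze=60,
)

```text
clock: 2.57
eef_pos: [487.4, 335.1, 70.4]
ee_rot: [3.141, 0.002, -2.82]
wrist_force: [-0.2, 0.6, 6.2]
finger_gap: -0.003
grip_force: 2.8
```

```bash
python3 - <<'E'
from h import *
s=r.sense();print(s)
E
```

```text
{'clock': 2.5667, 'joint_positions': array([-0.70400947,  0.42603363,  0.03731447,  1.81743996, -0.01978999,
        0.89683037,  1.23442752]), 'qvel': array([ 0.0003001 , -0.00065594, -0.00077725,  0.00090947, -0.00048954,
        0.00039631,  0.00070569]), 'joint_efforts': array([ 2.19745687e-01, -4.16203773e+01,  1.47038620e+00, -1.93703789e+01,
        1.11358312e-01, -7.38753146e-02, -9.47089356e-04]), 'eef_pos': array([487.35252857, 335.14426762,  70.44456417]), 'ee_rot': array([ 3.14098808e+00,  1.53157989e-03, -2.82026044e+00]), 'wrist_force': array([-0.1794174 ,  0.60385982,  6.19539672]), 'ft_torque': array([0.03635603, 0.11729627, 0.05498159]), 'grip_force': 2.7593762221215457, 'finger_gap': -0.003139639199887541}
```

```bash
python3 - <<'E'
from h import *
c=r.read_camera("wrist");s=r.read_camera("scene")
a=c["frame"];b=cv2.resize(s["frame"][100:250,100:260],(410,384))
cv2.imwrite("pics/e.png",cv2.resize(np.hstack([a,b]),(800,333)))
P=cloud(s);hsv=cv2.cvtColor(s["frame"],cv2.COLOR_BGR2HSV);m=(cv2.inRange(hsv,(100,120,60),(125,255,255))>0)&(P[...,2]>20)&(P[...,2]<130)
q=P[m];print(q.min(0),q.max(0))
E
```

```text
[451.81002165 300.41727483  32.81804331] [909.43134903 907.36475798  99.0108115 ]
```

View pics/e.png

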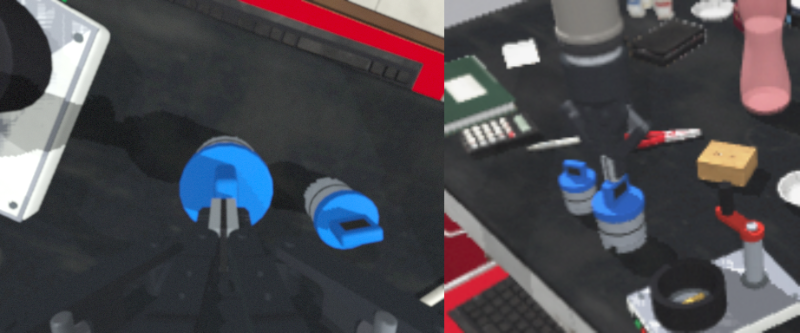

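The wrist view shows the closed fingers at (222,215), just behind the grip at (226,180), so they missed it. I measure where the fingertips really are.

```bash
python3 - <<'E'
from h import *
s=r.sense();print(s["eef_pos"])
for n in("wrist","scene","top"):
    c=r.read_camera(n);P=cloud(c);hsv=cv2.cvtColor(c["frame"],cv2.COLOR_BGR2HSV)
    near=(abs(P[...,0]-500)<70)&(abs(P[...,1]-336)<50)&(P[...,2]>60)&(P[...,2]<180)
    bl=cv2.inRange(hsv,(100,120,60),(125,255,255))>0
    q=P[near&bl&(P[...,2]>92)];print(n,"grip",len(q),cv2.minAreaRect(np.float32(q[:,:2])) if len(q)>5 else 0, q[:,2].max() if len(q) else 0)
    q=P[near&bl&(P[...,2]<72)];print("lid",len(q),cv2.minEnclosingCircle(np.float32(q[:,:2])))
    q=P[near&(hsv[...,1]<60)]
    for z in range(60,150,10):
        t=q[abs(q[:,2]-z)<5]
        if len(t)>3: print("  z",z,len(t),"mean",t.mean(0).round(0),"min",t.min(0).round(0),"max",t.max(0).round(0))
E
```

```text
[487.32680375 335.18502512  70.43177359]
wrist grip 854 ((474.4582824707031, 331.3609313964844), (16.42781639099121, 27.037023544311523), 11.578654289245605) 126.64835763819849
lid 5652 ((485.67144775390625, 336.35711669921875), 32.87242126464844)
  z 100 12 mean [477. 331. 104.] min [475. 326. 104.] max [479. 337. 105.]
  z 110 395 mean [478. 332. 111.] min [474. 321. 105.] max [485. 344. 115.]
  z 120 600 mean [479. 332. 120.] min [474. 320. 115.] max [485. 344. 125.]
  z 130 571 mean [478. 332. 130.] min [474. 320. 125.] max [498. 345. 135.]
  z 140 1516 mean [480. 333. 141.] min [467. 303. 135.] max [500. 360. 145.]
scene grip 33 ((483.58154296875, 331.1380920410156), (39.13120651245117, 11.136639595031738), 4.061061859130859) 99.38545935849936
lid 218 ((485.1620178222656, 335.2546081542969), 33.64127731323242)
  z 80 11 mean [488. 330.  81.] min [479. 327.  77.] max [500. 336.  85.]
  z 90 6 mean [488. 329.  87.] min [482. 326.  85.] max [494. 332.  88.]
  z 100 7 mean [480. 329. 103.] min [475. 325.  99.] max [486. 338. 105.]
  z 110 29 mean [482. 329. 110.] min [474. 321. 105.] max [497. 345. 114.]
  z 120 36 mean [481. 329. 120.] min [474. 320. 115.] max [495. 346. 125.]
  z 130 27 mean [481. 328. 129.] min [472. 318. 125.] max [496. 346. 135.]
  z 140 36 mean [477. 331. 141.] min [467. 306. 135.] max [503. 359. 145.]
top grip 3 0 166.12104863336594
lid 60 ((478.97308349609375, 312.77838134765625), 19.66665267944336)
```

```bash
python3 - <<'E'
from h import *
c=r.read_camera("wrist");P=cloud(c)
u0=256
for u in (240,248,256,264,272):
    print(u,[tuple(P[v,u].round(0).astype(int)) for v in range(190,262,6)])
cv2.imwrite("pics/f.png",cv2.resize(c["frame"][140:300,160:360],(800,640))[:600])
E
```

```text
240 [(np.int64(472), np.int64(319), np.int64(66)), (np.int64(475), np.int64(320), np.int64(66)), (np.int64(479), np.int64(321), np.int64(67)), (np.int64(482), np.int64(322), np.int64(67)), (np.int64(486), np.int64(323), np.int64(66)), (np.int64(490), np.int64(325), np.int64(65)), (np.int64(494), np.int64(326), np.int64(65)), (np.int64(498), np.int64(327), np.int64(65)), (np.int64(482), np.int64(324), np.int64(106)), (np.int64(483), np.int64(325), np.int64(111)), (np.int64(483), np.int64(325), np.int64(118)), (np.int64(483), np.int64(326), np.int64(122))]
248 [(np.int64(470), np.int64(323), np.int64(66)), (np.int64(472), np.int64(324), np.int64(72)), (np.int64(470), np.int64(324), np.int64(87)), (np.int64(470), np.int64(324), np.int64(96)), (np.int64(473), np.int64(325), np.int64(97)), (np.int64(477), np.int64(326), np.int64(96)), (np.int64(479), np.int64(327), np.int64(97)), (np.int64(478), np.int64(327), np.int64(108)), (np.int64(478), np.int64(327), np.int64(113)), (np.int64(478), np.int64(327), np.int64(119)), (np.int64(478), np.int64(328), np.int64(125)), (np.int64(478), np.int64
[... 1007 characters left out ...]
np.int64(476), np.int64(334), np.int64(120)), (np.int64(476), np.int64(334), np.int64(125)), (np.int64(476), np.int64(334), np.int64(130))]
272 [(np.int64(466), np.int64(337), np.int64(66)), (np.int64(468), np.int64(337), np.int64(72)), (np.int64(466), np.int64(336), np.int64(88)), (np.int64(467), np.int64(336), np.int64(96)), (np.int64(469), np.int64(336), np.int64(97)), (np.int64(472), np.int64(337), np.int64(98)), (np.int64(475), np.int64(338), np.int64(98)), (np.int64(478), np.int64(340), np.int64(97)), (np.int64(474), np.int64(337), np.int64(114)), (np.int64(475), np.int64(337), np.int64(119)), (np.int64(475), np.int64(337), np.int64(125)), (np.int64(475), np.int64(337), np.int64(129))]
```

View pics/f.png

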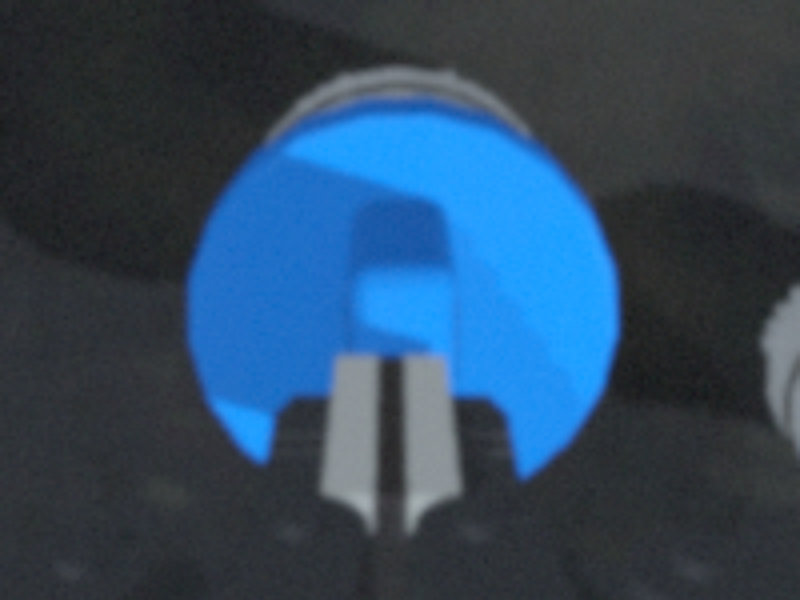

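The fingers closed on top of the grip. The depth shows the true tips at z≈99 while the reported TCP z is 70, so the real fingers end about 28 mm short of it. I lift, open, centre and go about 28 mm lower.

Call:
carry_out(
  rot=[
    [0,0,0],
    [0,0,0],
    [0,0,0],
    [0,0,0],
    [0,0,0],
    [0,0,0],
    [0,0,0],
    [0,0,0],
    [0,0,0],
    [0,0,0],
    [0,0,0],
    [0,0,0],
  ],
  offset=[
    [0,0,-1],
    [0.15,0.2,-2.5],
    [0.15,0.2,-2.5],
    [0.15,0.2,-2.5],
    [0.15,0.2,-2.5],
    [0.15,0.2,-2.5],
    [0.15,0.2,-2.5],
    [0.15,0.2,-2.5],
    [0.15,0.2,-1],
    [0.15,0.2,0.5],
    [0.15,0.2,1.5],
    [0.15,0.2,1.5],
  ],
  jaw=[1,0,0,0,0,0,0,0,0,0,0,0],
)

```text
clock: 3.87
eef_pos: [482.9, 334.8, 52.1]
ee_rot: [-3.14, -0.005, -2.82]
wrist_force: [-1.2, -0.7, -0.1]
finger_gap: 1.001
grip_force: 0.0
```

```bash
python3 - <<'E'
from h import *
s=r.sense();print(s["eef_pos"],s["finger_gap"])
c=r.read_camera("wrist");P=cloud(c);hsv=cv2.cvtColor(c["frame"],cv2.COLOR_BGR2HSV)
yaw=s["ee_rot"][2];d=P-s["eef_pos"];tx=d[...,0]*np.cos(yaw)+d[...,1]*np.sin(yaw);ty=d[...,0]*np.sin(yaw)-d[...,1]*np.cos(yaw)
m=(abs(tx)<16)&(abs(ty)<60)&(P[...,2]<130)&(P[...,2]>20)
for lo in range(-60,60,8):
    t=m&(ty>=lo)&(ty<lo+8); 
    if t.sum()>5: print(lo,t.sum(),np.percentile(P[t][:,2],[2,50,98]).round(0),tx[t].min().round(0),c["frame"][t].mean(0).round(0))
E
```

```text
[482.91969488 334.80191091  52.05594729] 1.0014282652886013
-60 281 [101. 114. 124.] 6.0 [61. 56. 52.]
-52 630 [ 98. 117. 130.] 1.0 [133. 129. 122.]
-44 1638 [ 94. 113. 129.] -12.0 [41. 39. 38.]
-36 244 [64. 66. 67.] -16.0 [188. 104.  32.]
-28 777 [64. 66. 67.] -16.0 [191. 105.  30.]
-20 783 [65. 66. 67.] -16.0 [191. 105.  28.]
-12 830 [65. 76. 99.] -16.0 [193. 106.  29.]
-4 1152 [96. 98. 99.] -16.0 [217. 124.  30.]
4 895 [65. 95. 99.] -16.0 [196. 110.  28.]
12 778 [65. 66. 67.] -16.0 [205. 115.  28.]
20 779 [65. 66. 67.] -16.0 [224. 130.  29.]
28 320 [64. 66. 67.] -16.0 [244. 146.  34.]
36 1680 [ 94. 114. 129.] -12.0 [44. 43. 42.]
44 574 [ 98. 117. 130.] 4.0 [141. 137. 129.]
52 281 [101. 114. 124.] 6.0 [74. 63. 55.]
```

Open tips are at z≈94 with reported z 52, which fits the offset. The grip lies between the pads, so I go 12 mm lower and close.

Call:
carry_out(
  rot=[
    [0,0,0],
    [0,0,0],
    [0,0,0],
    [0,0,0],
    [0,0,0],
    [0,0,0],
    [0,0,0],
    [0,0,0],
    [0,0,0],
    [0,0,0],
    [0,0,0],
    [0,0,0],
  ],
  offset=[
    [0,0,0.6],
    [-0.1,0.05,1.2],
    [-0.1,0.05,1.2],
    [-0.1,0.05,1.2],
    [-0.1,0.05,1.2],
    [-0.1,0.05,1.2],
    [-0.1,0.05,1.2],
    [-0.1,0.05,1.2],
    [-0.1,0.05,1.2],
    [-0.1,0.05,1.2],
    [-0.1,0.05,1.2],
    [-0.1,0.05,1.2],
  ],
  jaw=[0,0,0,1,1,1,1,1,1,1,1,1],
  squeeze=60,
)

```text
clock: 4.92
eef_pos: [485.7, 336.9, 42.9]
ee_rot: [3.141, 0.0, -2.82]
wrist_force: [-0.5, -1.0, 2.1]
finger_gap: 0.151
grip_force: 59.2
```

Call:
carry_out(
  rot=[
    [0,0,0],
    [0,0,0],
    [0,0,0],
    [0,0,0],
    [0,0,3],
    [0,0,7],
    [0,0,11],
    [0,0,15],
    [0,0,19],
    [0,0,22],
    [0,0,24],
    [0,0,25],
  ],
  offset=[
    [0,0,-2],
    [0,0,-5],
    [0,0,-8],
    [0.3,-0.5,-9.7],
    [1.3,-2.4,-9.7],
    [2.6,-4.7,-9.7],
    [4,-7.2,-9.7],
    [5.4,-9.7,-9.7],
    [6.7,-12.1,-9.7],
    [7.9,-14.3,-9.7],
    [8.9,-16,-9.7],
    [9.25,-16.7,-9.7],
  ],
  jaw=[1,1,1,1,1,1,1,1,1,1,1,1],
)

```text
clock: 5.92
eef_pos: [448.7, 145.3, 138.6]
ee_rot: [-3.139, -0.003, 3.022]
wrist_force: [-1.0, 0.5, -3.9]
finger_gap: 0.15
grip_force: 59.2
```

Call:
carry_out(
  rot=[
    [0,0,0],
    [0,0,0],
    [0,0,0],
  ],
  offset=[
    [0,0,0],
    [0,0,0],
    [0,0,0],
  ],
  jaw=[1,1,1],
)

```text
clock: 6.17
eef_pos: [450.8, 151.3, 139.7]
ee_rot: [3.14, 0.001, 3.029]
wrist_force: [0.4, -0.3, -4.0]
finger_gap: 0.156
grip_force: 59.2
```

```bash
python3 - <<'E'
from h import *
import pickle
s=r.sense();print(s["eef_pos"],np.degrees(s["ee_rot"]),s["finger_gap"],s["wrist_force"],s["joint_positions"].round(2))
c=r.read_camera("wrist");d=r.read_camera("scene");pickle.dump((c,d),open("w2.pkl","wb"))
cv2.imwrite("pics/g.png",cv2.resize(np.hstack([c["frame"],cv2.resize(d["frame"][130:280,130:290],(410,384))]),(800,333)))
for n,c in (("w",c),("s",d)):
    P=cloud(c);hsv=cv2.cvtColor(c["frame"],cv2.COLOR_BGR2HSV)
    near=(abs(P[...,0]-450)<70)&(abs(P[...,1]-149)<60)
    q=P[near&(abs(P[...,2]-70)<4)&(hsv[...,2]<80)&(hsv[...,1]<120)]
    print(n,"ring",len(q),cv2.minEnclosingCircle(np.float32(q[:,:2])) if len(q) else 0)
    q=P[near&(cv2.inRange(hsv,(100,120,60),(125,255,255))>0)&(P[...,2]>158)&(P[...,2]<168)];print("lid",len(q),cv2.minEnclosingCircle(np.float32(q[:,:2])) if len(q) else 0,q[:,2].mean())
E
```

```text
[450.8380387  151.26604911 139.69875101] [1.79919714e+02 3.15325365e-02 1.73566421e+02] 0.15642202891750925 [ 0.38982504 -0.31902297 -4.04072379] [-0.58  0.15  0.19  2.02 -0.03  0.97  1.08]
w ring 1682 ((447.7401123046875, 147.69827270507812), 40.07913589477539)
lid 5355 ((450.6277770996094, 151.2113494873047), 32.81850814819336) 162.77307195629433
s ring 215 ((448.36785888671875, 146.9246826171875), 42.123416900634766)
lid 275 ((448.7618408203125, 149.53170776367188), 34.200740814208984) 162.16463144078386
```

View pics/g.png

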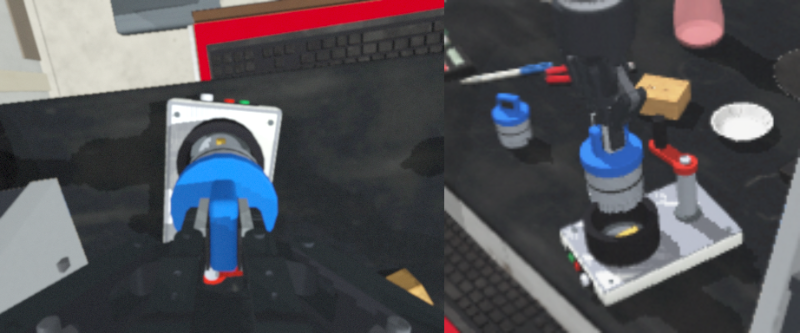

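The wrist view shows the jar over the ring with the lid at (222,195). The scene crop shows it above the well with the red arm still open behind. The jar is 2.5 mm too far in +y, so I correct that and lower it.

Call:
carry_out(
  rot=[
    [0,0,0],
    [0,0,0],
    [0,0,0],
    [0,0,0],
    [0,0,0],
    [0,0,0],
    [0,0,0],
    [0,0,0],
    [0,0,0],
    [0,0,0],
    [0,0,0],
  ],
  offset=[
    [0,-0.25,0.5],
    [0,-0.25,1],
    [0,-0.25,1.5],
    [0,-0.25,1.8],
    [0,-0.25,2.1],
    [0,-0.25,2.5],
    [0,-0.25,3],
    [0,-0.25,3.5],
    [0,-0.25,4],
    [0,-0.25,4.2],
    [0,-0.25,4.2],
  ],
  jaw=[1,1,1,1,1,1,1,1,1,1,1],
)

```text
clock: 7.18
eef_pos: [449.8, 146.7, 97.0]
ee_rot: [-3.141, -0.001, 3.027]
wrist_force: [0.2, 0.0, -4.2]
finger_gap: 0.155
grip_force: 59.1
```

Call:
carry_out(
  rot=[
    [0,0,0],
    [0,0,0],
    [0,0,0],
    [0,0,0],
  ],
  offset=[
    [0,0.1,0.2],
    [0,0.1,0.5],
    [0,0.1,0.9],
    [0,0.1,0.9],
  ],
  jaw=[1,1,1,1],
)

```text
clock: 7.52
eef_pos: [449.7, 147.5, 87.9]
ee_rot: [-3.141, -0.001, 3.027]
wrist_force: [-1.0, 0.1, -4.3]
finger_gap: 0.156
grip_force: 59.1
```

Call:
carry_out(
  rot=[
    [0,0,0],
    [0,0,0],
    [0,0,0],
    [0,0,0],
  ],
  offset=[
    [0,0.1,0.2],
    [0,0.1,0.4],
    [0,0.1,0.6],
    [0,0.1,0.6],
  ],
  jaw=[1,1,1,1],
)

```text
clock: 7.85
eef_pos: [450.1, 148.6, 82.2]
ee_rot: [-3.141, -0.001, 3.027]
wrist_force: [0.4, -0.7, -5.4]
finger_gap: 0.153
grip_force: 59.2
```

Still free below the bar-top height and no push yet. I continue in small steps.

Call:
carry_out(
  rot=[
    [0,0,0],
    [0,0,0],
    [0,0,0],
  ],
  offset=[
    [0,0,0.15],
    [0,0,0.3],
    [0,0,0.3],
  ],
  jaw=[1,1,1],
)

```text
clock: 8.1
eef_pos: [450.2, 148.7, 79.4]
ee_rot: [-3.141, -0.0, 3.027]
wrist_force: [1.1, -0.7, -3.7]
finger_gap: 0.149
grip_force: 59.2
```

Call:
carry_out(
  rot=[
    [0,0,0],
    [0,0,0],
    [0,0,0],
    [0,0,0],
  ],
  offset=[
    [0,0,0.15],
    [0,0,0.3],
    [0,0,0.45],
    [0,0,0.45],
  ],
  jaw=[1,1,1,1],
)

```text
clock: 8.43
eef_pos: [450.2, 148.6, 74.8]
ee_rot: [-3.141, -0.001, 3.027]
wrist_force: [-0.6, -0.3, -3.3]
finger_gap: 0.153
grip_force: 59.2
```

Call:
carry_out(
  rot=[
    [0,0,0],
    [0,0,0],
    [0,0,0],
    [0,0,0],
  ],
  offset=[
    [0,0,0.05],
    [0,0,0.1],
    [0,0,0.15],
    [0,0,0.15],
  ],
  jaw=[1,1,1,1],
)

```text
clock: 8.77
eef_pos: [450.4, 148.8, 73.5]
ee_rot: [3.142, -0.0, 3.027]
wrist_force: [0.1, -0.5, -4.5]
finger_gap: 0.154
grip_force: 59.2
```

Call:
carry_out(
  rot=[
    [0,0,0],
    [0,0,0],
    [0,0,0],
    [0,0,0],
    [0,0,0],
    [0,0,0],
    [0,0,0],
    [0,0,0],
    [0,0,0],
    [0,0,0],
    [0,0,0],
    [0,0,0],
  ],
  offset=[
    [0,0,0.05],
    [0,0,0.1],
    [0,0,0.1],
    [0,0,0.1],
    [0,0,0.1],
    [0,0,0.1],
    [0,0,0.1],
    [0,0,-1],
    [0,0,-3],
    [0,0,-6],
    [0,0,-9.5],
    [0,0,-11],
  ],
  jaw=[1,1,0,0,0,0,0,0,0,0,0,0],
)

```text
clock: 9.77
eef_pos: [452.6, 149.5, 187.7]
ee_rot: [3.138, 0.005, 3.026]
wrist_force: [0.1, -0.1, 0.1]
finger_gap: 1.004
grip_force: 0.0
```

```bash
python3 - <<'E'
from h import *
import pickle
s=r.sense();print(s["eef_pos"],np.degrees(s["ee_rot"]),s["finger_gap"],s["wrist_force"])
W=r.read_camera("wrist");S=r.read_camera("scene");T=r.read_camera("top");pickle.dump((W,S,T),open("w3.pkl","wb"))
for n,c in (("w",W),("s",S),("t",T)):
    P=cloud(c);hsv=cv2.cvtColor(c["frame"],cv2.COLOR_BGR2HSV)
    near=(abs(P[...,0]-450)<60)&(abs(P[...,1]-149)<60)
    b=cv2.inRange(hsv,(100,120,60),(125,255,255))>0
    q=P[near&b&(P[...,2]>88)&(P[...,2]<105)]
    if len(q): print(n,"lid",len(q),cv2.minEnclosingCircle(np.float32(q[:,:2])),np.median(q[:,2]))
    q=P[near&b&(P[...,2]>122)&(P[...,2]<140)]
    if len(q): print(n,"grip",cv2.minAreaRect(np.float32(q[:,:2])),np.median(q[:,2]))
    m=(cv2.inRange(hsv,(0,150,60),(8,255,255))>0)&(abs(P[...,2]-106)<8)&(P[...,0]<620)&(P[...,1]<250)&(P[...,1]>50);q=P[m]
    if len(q): print(n,"arm",len(q),cv2.minAreaRect(np.float32(q[:,:2])),q.mean(0))
    m=(P[...,2]>115)&(P[...,2]<155)&(abs(P[...,0]-535)<40)&(abs(P[...,1]-160)<50)&(hsv[...,2]<90)&(hsv[...,1]<150);q=P[m]
    if len(q): print(n,"knob",len(q),q.mean(0),q.min(0),q.max(0))
cv2.imwrite("pics/h.png",cv2.resize(np.hstack([W["frame"],cv2.resize(S["frame"][130:280,130:290],(410,384))]),(800,333)))
E
```

```text
[452.61737292 149.52398956 187.67171655] [179.79797179   0.31255013 173.40015451] 1.0035447146201517 [ 0.10665872 -0.13984468  0.12824198]
w lid 3259 ((450.44329833984375, 148.59681701660156), 32.761573791503906) 96.5079951298643
w grip ((450.50006103515625, 148.56871032714844), (14.200868606567383, 39.78626251220703), 82.73583221435547) 128.16117333294216
w arm 1165 ((535.9352416992188, 153.76809692382812), (70.61929321289062, 29.004819869995117), 84.16336822509766) [531.21174209 151.5227262  108.27491794]
w knob 646 [530.11595855 172.80355032 138.78469656] [525.00893007 165.46975956 115.10421279] [542.07553002 181.22863118 149.5841571 ]
s lid 327 ((449.6426696777344, 146.78323364257812), 32.9615592956543) 96.01613459760142
s grip ((450.1453552246094, 147.6884002685547), (15.034435272216797, 40.21501541137695), 83.60820007324219) 126.84364971459769
s arm 132 ((535.3410034179688, 151.21188354492188), (69.81253051757812, 29.122751235961914), 83.16081237792969) [529.56647303 145.42380884 106.62952278]
s knob 79 [530.12120227 169.39307622 134.93812394] [524.13134613 162.84473341 115.47691114] [540.11148093 181.904335   149.67469451]
t arm 2 ((539.6298828125, 188.19573974609375), (3.2455990314483643, 0.0), -93.11652374267578) [539.6298516  188.19574409 108.97561346]
t knob 2 [538.48688432 176.69768161 147.00584903] [538.28826334 175.26556642 144.9373469 ] [538.6855053  178.12979681 149.07435117]
```

View pics/h.png

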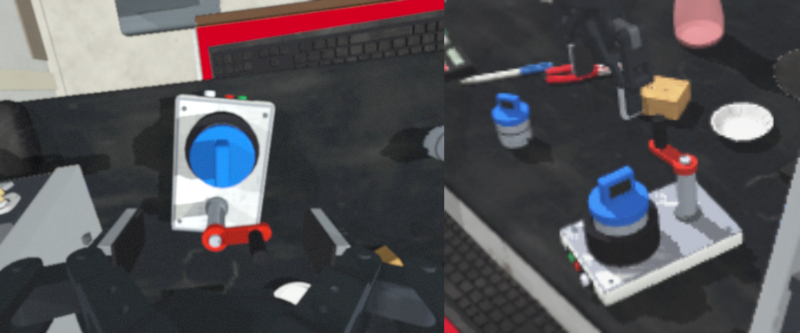

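The lid top is at z=96.5 and centred, so the jar is fully home; the arm is still open (wrist view, knob at (262,240)). From the fit the post is at (533.5,130.2), the arm points along 84° and the knob is at about (537,172). I close the jaws, go behind the knob and push it round.

Call:
carry_out(
  rot=[
    [0,0,0],
    [0,0,0],
    [0,0,0],
    [0,0,0],
    [0,0,0],
    [0,0,0],
    [0,0,0],
    [0,0,0],
    [0,0,0],
    [0,0,0],
    [0,0,0],
    [0,0,0],
  ],
  offset=[
    [-2,0.6,0],
    [-4,1.2,0],
    [-6,1.8,0],
    [-8,2.4,0],
    [-10,3,0],
    [-10.7,3.3,0],
    [-10.7,3.3,0],
    [-10.7,3.3,0],
    [-10.7,3.3,2.5],
    [-10.7,3.3,5],
    [-10.7,3.3,7],
    [-10.7,3.3,7],
  ],
  jaw=[1,1,1,1,1,1,1,1,1,1,1,1],
)

```text
clock: 10.92
eef_pos: [555.3, 168.0, 109.2]
ee_rot: [-3.137, -0.009, 3.027]
wrist_force: [-0.9, -1.0, 0.3]
finger_gap: -0.005
grip_force: 0.0
```

Call:
carry_out(
  rot=[
    [0,0,0],
    [0,0,0],
    [0,0,0],
    [0,0,0],
  ],
  offset=[
    [0,0,1],
    [0,0,2],
    [0,0,2.8],
    [0,0,2.8],
  ],
  jaw=[1,1,1,1],
)

```text
clock: 11.25
eef_pos: [559.4, 169.0, 84.4]
ee_rot: [-3.141, -0.002, 3.027]
wrist_force: [0.4, -0.4, 0.3]
finger_gap: 0.0
grip_force: 0.0
```

```bash
python3 - <<'E'
from h import *
s=r.sense();e=s["eef_pos"];print(e,s["finger_gap"],s["wrist_force"])
yaw=s["ee_rot"][2];X=np.array([np.cos(yaw),np.sin(yaw)]);Y=np.array([np.sin(yaw),-np.cos(yaw)])
for a in range(84,172,8):
    t=np.radians(a);k=np.array([533.5,130.2])+42*np.array([np.cos(t),np.sin(t)]);p=k+21*np.array([np.sin(t),-np.cos(t)])-e[:2]
    print(a,k.round(),(p@X/10).round(2),(p@Y/10).round(2))
c=r.read_camera("wrist");cv2.imwrite("pics/i.png",c["frame"])
E
```

```text
[559.40178586 169.04713308  84.41326441] 2.8845390596408057e-05 [ 0.36445643 -0.43321408  0.34701589]
84 [538. 172.] 0.07 0.07
92 [532. 172.] 0.68 0.31
100 [526. 172.] 1.31 0.47
108 [521. 170.] 1.97 0.54
116 [515. 168.] 2.62 0.51
124 [510. 165.] 3.27 0.4
132 [505. 161.] 3.89 0.2
140 [501. 157.] 4.48 -0.09
148 [498. 152.] 5.02 -0.46
156 [495. 147.] 5.51 -0.89
164 [493. 142.] 5.93 -1.4
```

View pics/i.png

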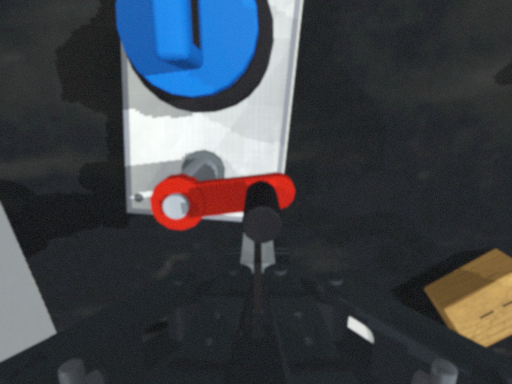

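The wrist view shows the closed fingers at (258,245), right behind the black knob at (262,215). I push along the arc.

Call:
carry_out(
  rot=[
    [0,0,0],
    [0,0,0],
    [0,0,0],
    [0,0,0],
    [0,0,0],
    [0,0,0],
    [0,0,0],
    [0,0,0],
    [0,0,0],
    [0,0,0],
    [0,0,0],
    [0,0,0],
  ],
  offset=[
    [0.3,0.1,-0.3],
    [0.7,0.3,-0.3],
    [1.3,0.45,-0.3],
    [2,0.55,-0.3],
    [2.6,0.5,-0.3],
    [3.3,0.4,-0.3],
    [3.9,0.2,-0.3],
    [4.5,-0.1,-0.3],
    [5,-0.45,-0.3],
    [5.5,-0.9,-0.3],
    [5.8,-1.2,-0.3],
    [5.8,-1.2,-0.3],
  ],
  jaw=[1,1,1,1,1,1,1,1,1,1,1,1],
)

```text
clock: 12.3
eef_pos: [499.2, 163.8, 88.2]
ee_rot: [-3.141, -0.003, 3.027]
wrist_force: [-0.2, 0.7, -0.8]
finger_gap: 0.004
grip_force: 0.1
```

```bash
cat > arm.py <<'E'
from h import *
s=r.sense();print(s["clock"],s["eef_pos"],s["wrist_force"])
for n in("wrist","scene"):
    c=r.read_camera(n);P=cloud(c);hsv=cv2.cvtColor(c["frame"],cv2.COLOR_BGR2HSV)
    m=(cv2.inRange(hsv,(0,150,60),(8,255,255))>0)&(abs(P[...,2]-107)<7)&(P[...,0]<620)&(P[...,1]<250)&(P[...,1]>50);q=P[m][:,:2]
    if len(q):
        d=q-[533.5,130.2];f=d[np.hypot(*d.T)>25];print(n,len(q),cv2.minAreaRect(np.float32(q)),np.degrees(np.arctan2(*f.mean(0)[::-1])))
    b=cv2.inRange(hsv,(100,120,60),(125,255,255))>0
    q=P[b&(abs(P[...,0]-450)<60)&(abs(P[...,1]-149)<60)&(P[...,2]>88)&(P[...,2]<105)]
    if len(q): print(n,"lid",cv2.minEnclosingCircle(np.float32(q[:,:2])),np.median(q[:,2]))
cv2.imwrite("pics/j.png",c["frame"][150:270,180:300].repeat(4,0).repeat(4,1))
E
python3 arm.py
```

```text
12.3 [499.15400319 163.8457309   88.2353351 ] [-0.15609997  0.73421346 -0.81182938]
wrist 621 ((487.09002685546875, 143.87586975097656), (16.36758041381836, 20.195463180541992), 76.29725646972656) 163.0255209940898
wrist lid ((451.1397705078125, 148.4319610595703), 32.92084503173828) 96.58544536781535
scene 156 ((510.01422119140625, 134.78509521484375), (27.347681045532227, 69.32080841064453), 81.66746520996094) 169.78959437286926
scene lid ((449.607177734375, 147.60787963867188), 33.48874282836914) 95.75288282943518
```

Angle change is about 1.5 rad. I press a little further, gently, to seat it on the stop.

Call:
carry_out(
  rot=[
    [0,0,0],
    [0,0,0],
    [0,0,0],
    [0,0,0],
    [0,0,0],
  ],
  offset=[
    [0,-0.1,0],
    [0.1,-0.2,0],
    [0.1,-0.3,0],
    [0.1,-0.4,0],
    [0.1,-0.4,0],
  ],
  jaw=[1,1,1,1,1],
)

```text
clock: 12.82
eef_pos: [499.5, 161.1, 88.4]
ee_rot: [3.141, -0.001, 3.027]
wrist_force: [-1.4, 3.6, -0.9]
finger_gap: -0.005
grip_force: 1.7
```

Call:
carry_out(
  rot=[
    [0,0,0],
    [0,0,0],
    [0,0,0],
    [0,0,0],
  ],
  offset=[
    [0,-0.1,0],
    [0,-0.2,0],
    [0,-0.3,0],
    [0,-0.3,0],
  ],
  jaw=[1,1,1,1],
)

```text
clock: 13.15
eef_pos: [499.5, 161.0, 88.5]
ee_rot: [3.137, 0.0, 3.029]
wrist_force: [-0.1, 9.0, -3.3]
finger_gap: -0.001
grip_force: 4.4
```

The force rises with no motion, so the arm is against its stop. I back off and lift clear.

Call:
carry_out(
  rot=[
    [0,0,0],
    [0,0,0],
    [0,0,0],
    [0,0,0],
    [0,0,0],
    [0,0,0],
    [0,0,0],
    [0,0,0],
    [0,0,0],
    [0,0,0],
    [0,0,0],
    [0,0,0],
  ],
  offset=[
    [0,0.5,0],
    [0,1.2,0],
    [0,2.2,0],
    [0,3,-1],
    [0,3,-3],
    [0,3,-6],
    [0,3,-9],
    [0,3,-12],
    [0,3,-13],
    [0,3,-13],
    [0,3,-13],
    [0,3,-13],
  ],
  jaw=[1,1,1,1,1,1,1,1,1,1,1,1],
)

```text
clock: 14.15
eef_pos: [502.1, 186.6, 217.2]
ee_rot: [-3.14, -0.002, 3.027]
wrist_force: [0.4, 0.3, -0.2]
finger_gap: 0.001
grip_force: 0.0
```

```bash
python3 arm.py
```

```text
14.15 [502.10446305 186.62513427 217.16135284] [ 0.44973936  0.33461623 -0.19371561]
wrist 805 ((512.947265625, 138.2569580078125), (24.367074966430664, 70.8876724243164), 72.98414611816406) 163.41990989381017
wrist lid ((450.779541015625, 148.4025421142578), 32.91222381591797) 96.54947920439642
scene 150 ((510.6886901855469, 137.19581604003906), (27.79416275024414, 70.0348129272461), 72.75874328613281) 173.20124424725057
scene lid ((448.4596862792969, 145.74441528320312), 33.12911605834961) 96.03637194842622
```

View pics/j.png

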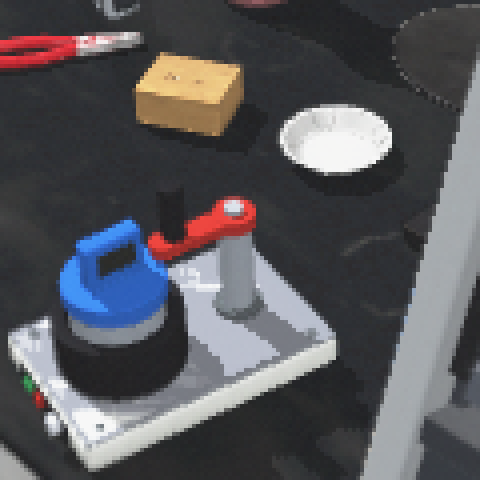

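```bash
python3 - <<'E'
from h import *
import pickle
def f(c,n):
    P=cloud(c);hsv=cv2.cvtColor(c["frame"],cv2.COLOR_BGR2HSV);near=(P[...,0]>470)&(P[...,0]<570)&(P[...,1]>90)&(P[...,1]<200)
    g=P[near&(abs(P[...,2]-109)<3)&(hsv[...,1]<70)&(hsv[...,2]>110)]
    k=P[near&(P[...,2]>145)&(P[...,2]<152)&(hsv[...,2]<90)]
    a=near&(abs(P[...,2]-108)<3)&(cv2.inRange(hsv,(0,120,50),(10,255,255))>0)
    q=np.float32(P[a][:,:2]);l=cv2.fitLine(q,cv2.DIST_L2,0,.01,.01).ravel()
    p=np.median(g,0);k=k.mean(0);w=np.array([450.5,148.6]);A=lambda v:np.degrees(np.arctan2(v[1],v[0]))
    print(n,"post",len(g),p,"knob",k,"dist",np.hypot(*(k-p)[:2]),np.hypot(*(w-p[:2])),"armdir",A((k-p)[:2]),"mill -x",A(w-p[:2]),"line",A(l[:2]))
f(r.read_camera("wrist"),"now");f(pickle.load(open("w3.pkl","rb"))[0],"before")
f(r.read_camera("scene"),"now s")
E
```

```text
now post 44 [530.10359965 132.23439894 108.7949417 ] knob [491.60229649 140.74281343 147.94484747] dist 39.430235386483375 81.26848082403937 armdir 167.53847221792216 mill -x 168.38250749634514 line -12.58677
before post 26 [536.17344011 128.53382285 109.69001507] knob [532.9486953  173.22139533 147.79833029] dist 44.80377342606555 87.99198716579463 armdir 94.12742390940042 mill -x 166.81797028506924 line -89.76139
now s post 6 [536.01666544 130.36720439 111.08433546] knob [491.21846594 138.26262411 147.47296946] dist 45.48863959053679 87.43874944582238 armdir 170.00460389212577 mill -x 167.9643201672968 line -12.892842
```

The arm direction (167.5°) matches the mill's -x axis (168°), so the arm is fully shut. The jar is home and the gripper is clear.

```bash
python3 -c "
from station import r
print(r.job_done())"
```

```text
the job is handed in; nothing more can be done
None
```

The larger jar is fully down over the drive bar and centred, the red arm is shut against its stop, the gripper is clear, and the job is handed in at about 14 s; no verdict was returned.

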